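# Fit a cable sheave on its stub and lock it with a hairpin clip

### The job

Put the loose cable sheave, boss upward, down over the bare stub of the guide plate until it sits on the shoulder, then lock it: slide the straight leg of the hairpin clip through the stub's cross hole and push until the bowed leg has snapped round the shank and the clip is fully home, like the sheave that is already fitted. The clip is a used one and its leg is bent a few millimetres to one side, so feel for the hole and do not force it: the clip must never press on the stub with more than 30 newtons. Let go of everything and leave the other things on the bench where they are.

Things in the scene. Friction and masses are not known exactly. Their poses are not given: they have to be found in the camera images.
- plate: Grey steel guide plate bolted to the bench, 310 x 115 x 12 mm, long side along its x; origin at the centre of its underside. It carries two upright stubs 75 mm either side of its centre along x: one bare, one with a sheave and clip already fitted. Does not move.
- stub: The bare, oiled steel stub, fixed upright on the plate. Origin: centre of its foot on the plate's top face; z up, x along the cross hole. Shoulder 40 mm across, 8 mm high at the foot, then a round shank 24 mm in diameter up to z = 62 mm (top 3 mm chamfered).
- stub_hole (a point): Centre of the cross hole, on the stub's axis, 47.5 mm above the stub's origin and 5.5 mm above the boss of a seated sheave; axes as stub. The hole is 7.6 mm wide and goes right through the shank along x; the clip may enter at either end.
- fitted: The other stub with its sheave and clip already fitted, fixed, same sizes, 62 mm high above the plate; origin at the centre of its foot. Its clip lies along its x and reaches 66 mm to -x and 53 mm to +x from the axis. Leave it alone.
- sheave: The loose sheave: dark grey plastic cable pulley, about 0.18 kg, lying flat, boss up. Origin: centre of its underside, z up. Grooved rim 90 mm across, 20 mm high; boss 40 mm in diameter rises to 34 mm; bore 26 mm right through. Grip it across the boss, 20 to 34 mm up. Seated, its underside is on the shoulder, 8 mm above stub's origin.
- clip: The loose hairpin clip: dark spring wire 6 mm thick, flat, 119 mm long, 72 g. x runs along the straight leg to its tip, y to the bowed leg, z up. Origin: on the underside, on the straight leg's line (y = 0) under the hollow of the bowed leg. Bowed leg's wire centre line: (-36, 22), (-13, 6), (0, 14), (14, 7) pinch, (36, 19) mm flared tip.
- clip_seat (a point): The clip's origin raised 3 mm to the wire's centre line; axes as clip. It lies at stub_hole when the clip is home (to one side by up to 4 mm if the leg is bent).
- clip_grip (a point): Where to hold the clip: middle of its U bend, at (-44, 11, 3) mm in clip. The U's two sides, at y = 0 and 22 mm, are straight, stiff and parallel from x = -52 to -36 mm, 28 mm over the wire: grip across y. The U bend ends at x = -66 mm.
- clip_tip (a point): Centre of the straight leg's blunt cut tip if the leg were straight, at (53, 0, 3) mm in clip. The real leg is bent in the clip's plane about the point (-36, 0) mm by up to 0.08 rad either way, unknown and not measured: the real tip may lie up to 7 mm to either side (y). It is stiff and stays as bent.
- clip_bow (a joint): How far the bowed leg is sprung open, rad, about (-36, 22) mm; 0 at rest, under 0.1 when home, 0.05 to 0.22 while the pinch passes the shank (most if the straight leg is bent to +y). The flare meets the shank with the seat about 35 mm short of home; the push peaks at 3 to 16 N near 26 mm short, then drops, and the clip draws itself in over the last 8 mm to a hard stop.
- sleeve: Bystander: steel sleeve, 82 mm across, 85 mm high, standing; origin at the centre of its foot.
- spanner: Bystander: double open-ended spanner, 190 mm long, lying flat along its x; origin at its middle.
- oiler: Bystander: small aluminium oil can 60 mm across with a thin brass spout, 165 mm high; origin at the centre of its foot.
Things that resemble listed ones, but are neither listed nor needed, are in the scene too. Leave any purple look-alike of the sheave alone. Of the things shaped like the clip, the dark steel one is meant.

How it is judged (in metres and radians):
On the way, in this order (a step that is already met when the one before it is completed fails the run):
1. the sheave sits fully down on the stub's shoulder (horizontal distance between sheave and stub below 0.004 m and z of sheave in the frame of stub between 0.005 and 0.0105 m and angle between sheave's own z axis and vertical below 0.08 rad), for 0.2 s.
2. with the sheave seated, the clip's straight leg is through the cross hole (all of step 1 and y of clip_seat in the frame of stub_hole between -0.008 and 0.008 m and z of clip_seat in the frame of stub_hole between -0.006 and 0.006 m and distance between clip_seat and stub_hole below 0.04 m and angle between the x axis of clip and the x axis of stub, either way round below 0.15 rad).
At the end, for the whole second after the job is handed in: Sheave on the bare stub, on its shoulder (2.5 mm in height, 4 mm off centre, 0.08 rad tilt); clip leg through the cross hole, clip home: seat within 4.5 mm along the hole and 7 mm in all of its centre, in line within 0.15 rad, level within 0.2, bowed leg open under 0.1 rad; both at rest (all of step 1 and x of clip_seat in the frame of stub_hole between -0.0045 and 0.0045 m and distance between clip_seat and stub_hole below 0.007 m and angle between the x axis of clip and the x axis of stub, either way round below 0.15 rad and angle between clip's own z axis and vertical below 0.2 rad and value of joint clip_bow below 0.1 rad and linear speed of each of clip, sheave below 0.02 m/s); the robot touches nothing.
It fails at once if the clip is forced: it presses on the stub with more than 30 N (contact force between clip and stub above 30 N).
It fails at once if the sheave is forced onto the stub with more than 40 N (contact force between sheave and stub above 40 N).
It fails at once if a bystander is moved more than 20 mm (distance of any of sleeve, spanner, oiler from where it was at the start of the episode above 0.02 m).
It also fails if it takes over 72 s, if anything falls off the work surface, if the arm or the gripper's body presses on something with over 40 N, if the wrist force passes 120 N, or if a joint passes its speed limit or range.

### The arm

A 6-joint arm with a two-finger parallel gripper is mounted at the origin on the work surface. World frame = base frame: x ahead of the robot, y to its left, z up, the work surface at z = 0. Lengths are in mm, angles in rad, forces in N, time in s.
With the tool pointing down it reaches from about 300 to 875 mm from the base axis. Payload 4.2 kg.
Tool frame: the origin (TCP) lies midway between the tips of the shut fingers; the grasp point (between the pads) lies 19 mm behind it (env.pinch_z is the x of the grasp point in the tool frame, in mm); x points along the fingers, y is the direction in which the jaws open and shut, and the axes are right-handed (so a half turn about x gives the same grasp; the last joint's range is limited). The gripper opens to 85 mm and grips with 20 to 120 N. Pads are 22 mm wide; open, the fingers measure 114 mm over their backs; the gripper's body (76 mm by 85 mm) begins 54 mm behind the grasp point. The pads swing forward as they close: fully open they stand 13 mm farther back than shut.
Start: joints at [-1.212, 0.32, 1.565, -0, 1.257, -0.02], TCP at [212.642, -534.252, 231.338] pointing down, gripper open.
Joint ranges: [-3.11, 3.11], [-0.84, 2.01], [0.21, 2.61], [-1.34, 4.49], [0.05, 2.63], [-2.56, 2.56]. Speed limits (rad/s): [2.57, 2.57, 3.14, 3.14, 3.14, 3.14].

### API

Orientations are given as a unit quaternion [x, y, z, w].
In Python, from plant import env, viewer, job_done gives the robot as it stands.
- The arm moves only by the tool apply_moves, never from a script. Its argument "plan" is a list that holds one entry, the list of rows, each a list of 7 numbers: the shift along the tool's x, y, z in cm, then the turn, a rotation vector about the tool's x, y, z in degrees, then the closure in counts, from 0 (fully open) to 255 (shut). A call has 1 to 10 rows; each row shifts and turns the commanded pose from where the row before left it, along the tool's axes as they then stand; what a row does not reach is not made up. A row lasts 1/10 s, in which the tool goes at most 50 mm and 8.59 degrees, less where a joint would pass 70% of its speed; a pose out of reach is approached as far as the arm can. A call with a gripper value outside its range is refused whole. The fingers move at their own pace and stop on an object; "force" is the grip in N (left out, the last holds). Time passes only in rows, so rows that do not move let the fingers close. It gives the time, the measured TCP pose, the force and the opening at its end, in the units of the state.
- env.observe(): the state, without advancing time (a new reading comes with each control period).
- viewer.grab_frame(name): name is "scene" or "top"; returns a dict with "pixels" (400x640x3 uint8, red, green, blue), "depth" (400x640 float32, mm along the optical axis (not along the pixel's ray), 0 where there is no reading), "camera_matrix" (3x3 intrinsics, pixels), "xyz" and "rotation" of the camera in the world. Camera axes: x right, y down, z forward; pixel columns grow to the right and rows downward; lengths in mm; the calibration is good to about 2 mm. A picture is of the moment at which its call begins.
- job_done(): hands the job in, once; it reports no verdict.
The state is a dict: "time": time; "joint_pos": joint angles; "dq": joint speeds; "tau": joint torques, N m; "ee_pos": TCP position; "orientation": TCP orientation; "force": force on the tool from outside, world axes, zero at the start; "ft_torque": the same for the moment, N m; "opening": finger opening in mm.
Only numpy, scipy, OpenCV 4.12 (cv2) and the standard library are available. Lean on these libraries where they do the work, as an engineer would, in place of code of your own. Each camera call takes 0.05 s, during which the arm holds its last target. There are 200 camera calls.

## Working session

There is one attempt and no reset: what is moved stays moved. The work goes in short steps, Python scripts to look and compute and a tool call to move; the robot and the scene stay as the last step left them, time stands still between calls to the robot, and variables do not carry over. Pictures are saved under pics/ and viewed, about 8 in all and at most 12, crops included, and the job is handed in when it is done.

Besides the shell and the picture viewer there is one more tool, called as a command line: name --argument value ..., lists and objects as JSON in quotes. apply_moves: Moves the arm, as the interface text tells. Its arguments: {"type":"object","properties":{"plan":{"type":"array","items":{"type":"array","items":{"type":"array","items":{"type":"number"}}}},"force":{"type":"number"}},"required":["plan"]}

```bash
ls; mkdir -p pics; python3 - <<'E'
from plant import env, viewer
import cv2,numpy as np
for n in("scene","top"):
    f=viewer.grab_frame(n); cv2.imwrite(f"pics/{n}0.png",f["pixels"][:,:,::-1]); np.savez(f"pics/{n}0.npz",**f)
    print(n,f["camera_matrix"],f["xyz"],f["rotation"])
print(env.observe(), env.pinch_z)
E
```

```text
pics
scene [[515.86622609   0.         318.02841779]
 [  0.         515.86622609 197.96616897]
 [  0.           0.           1.        ]] [1890.30583802  659.66502396 1083.87194715] [ 0.48223943  0.74310131 -0.38853154 -0.2535524 ]
top [[393.57454351   0.         313.71401655]
 [  0.         393.57454351 194.73629416]
 [  0.           0.           1.        ]] [ 394.51415237   50.23325906 1089.98043957] [-0.69758936  0.71393883 -0.04063093  0.04482814]
{'time': 0.1, 'joint_pos': array([-1.21198358e+00,  3.20237836e-01,  1.56558456e+00, -1.15788509e-06,
        1.25741855e+00, -1.99856269e-02]), 'dq': array([-7.04465249e-04, -1.05378608e-03, -5.08346380e-03, -1.35460151e-03,
        2.71574177e-05, -1.53625616e-03]), 'tau': array([-6.10528496e-04, -4.16408300e+01, -2.34704465e+01, -1.91915314e-05,
        4.82103584e-03, -2.18801318e-06]), 'ee_pos': array([ 212.48932306, -533.81834724,  230.54999114]), 'orientation': array([-0.69436306, -0.13370062,  0.69456034, -0.13255191]), 'force': array([-0.27572451,  0.78422736, -0.01489823]), 'ft_torque': array([-0.0406265 ,  0.03735569, -0.01107822]), 'opening': 85.34496563701147} -18.700000000000003
```

View pics/top0.png

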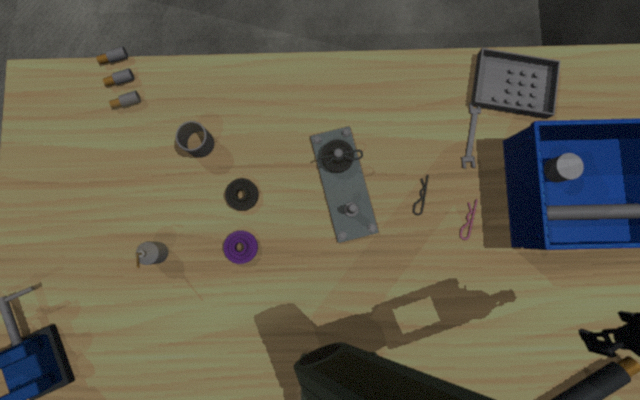

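View pics/scene0.png

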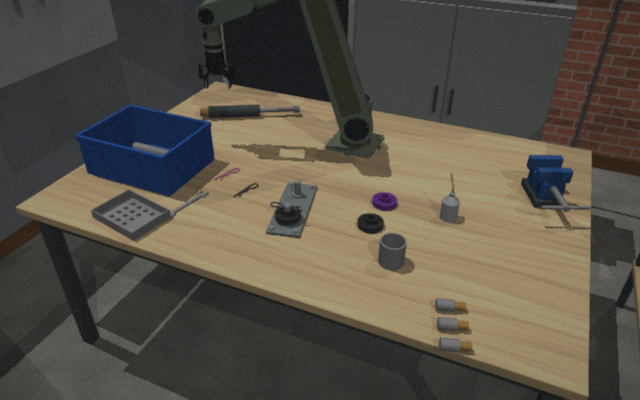

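Top image: the dark sheave is at (241,194) and its purple look-alike at (240,246). The dark clip is at (420,195) and its pink look-alike at (468,219). The bare stub is at (348,209) and the fitted one at (338,155). I'll confirm with a crop and measure.

```bash
cat > h.py <<'E'
import numpy as np,cv2
from scipy.spatial.transform import Rotation as R
def cloud(f):
    K=f["camera_matrix"];d=f["depth"].astype(float);v,u=np.mgrid[:400,:640]
    p=np.dstack([(u-K[0,2])/K[0,0]*d,(v-K[1,2])/K[1,1]*d,d])
    q=R.from_quat(f["rotation"]).apply(p.reshape(-1,3)).reshape(400,640,3)+f["xyz"]
    q[d==0]=np.nan; return q
def ray(f,u,v,z):
    K=f["camera_matrix"];r=R.from_quat(f["rotation"]).apply([(u-K[0,2])/K[0,0],(v-K[1,2])/K[1,1],1])
    return f["xyz"]+r*(z-f["xyz"][2])/r[2]
def crop(f,x0,x1,y0,y1,s): return cv2.resize(f["pixels"][y0:y1,x0:x1,::-1],None,fx=s,fy=s,interpolation=cv2.INTER_CUBIC)
E
python3 - <<'E'
from h import *
f=dict(np.load("pics/top0.npz")); s=dict(np.load("pics/scene0.npz"))
a=crop(f,400,490,160,250,4);b=crop(f,305,395,120,250,4)
c=crop(s,225,325,160,240,7)
h=np.zeros((560,800,3),np.uint8)
A=np.zeros((520,360,3),np.uint8);A[:360]=a
h[:520,:360]=A;h[:520,370:730]=b
cv2.imwrite("pics/c1.png",np.clip(h*1.6,0,255).astype(np.uint8)); cv2.imwrite("pics/c2.png",np.clip(c*1.6,0,255).astype(np.uint8))
q=cloud(f)
for n,(u0,u1,v0,v1,z0,z1) in dict(table=(380,410,260,275,-50,50),plate=(305,385,120,245,5,18),stub=(335,365,195,222,66,90),fit=(320,358,138,172,68,90),boss=(222,262,175,215,28,42),rim=(222,262,175,215,12,28),clip=(408,434,170,218,3,20)).items():
    p=q[v0:v1,u0:u1].reshape(-1,3);p=p[(p[:,2]>z0)&(p[:,2]<z1)]
    print(n,len(p),p.mean(0).round(1),p.min(0).round(),p.max(0).round(), np.median(p[:,2]).round(1))
    if n in("plate","clip"): print(cv2.minAreaRect(p[:,:2].astype(np.float32)))
g=cv2.cvtColor(f["pixels"],cv2.COLOR_RGB2GRAY)
print(g[170:218:1,408:434].tolist()) if 0 else None
E
```

```text
table 450 [ 323.5 -160.6   -1.2] [ 304. -201.   -6.] [ 343. -120.    6.] -1.1
plate 3484 [535.9 -31.5  11.1] [ 390. -135.    5.] [719.  62.  18.] 11.0
((553.49658203125, -35.935150146484375), (329.540771484375, 185.34295654296875), 2.911635637283325)
stub 66 [483.7 -44.   72.2] [473. -54.  67.] [495. -33.  78.] 72.1
fit 64 [629.4 -10.9  72.8] [619. -23.  68.] [642.  -1.  77.] 72.5
boss 108 [532.6 254.9  32.9] [514. 235.  28.] [552. 274.  37.] 33.1
rim 663 [532.4 254.8  18. ] [490. 210.  12.] [577. 300.  28.] 18.0
clip 168 [ 518.7 -242.8    4.9] [ 457. -277.    3.] [ 589. -213.   10.] 4.6
((523.4926147460938, -244.4842071533203), (61.61507797241211, 131.52207946777344), 88.70970153808594)
```

View pics/c1.png

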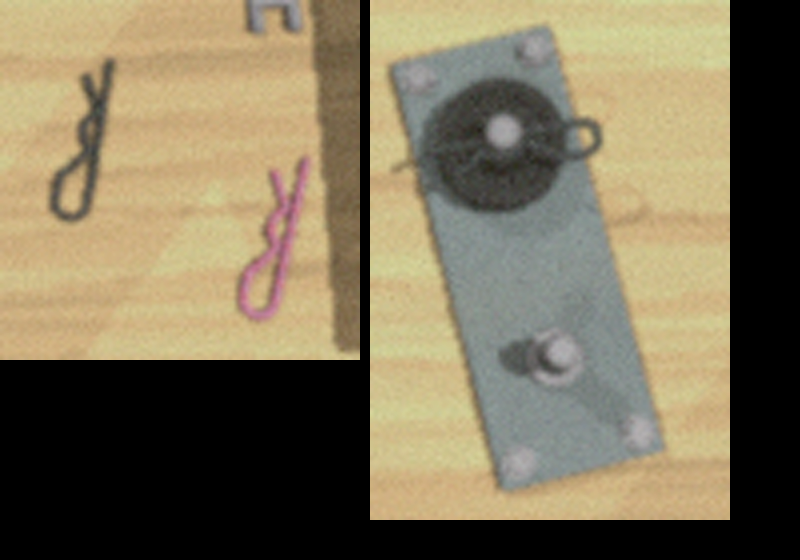

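View pics/c2.png

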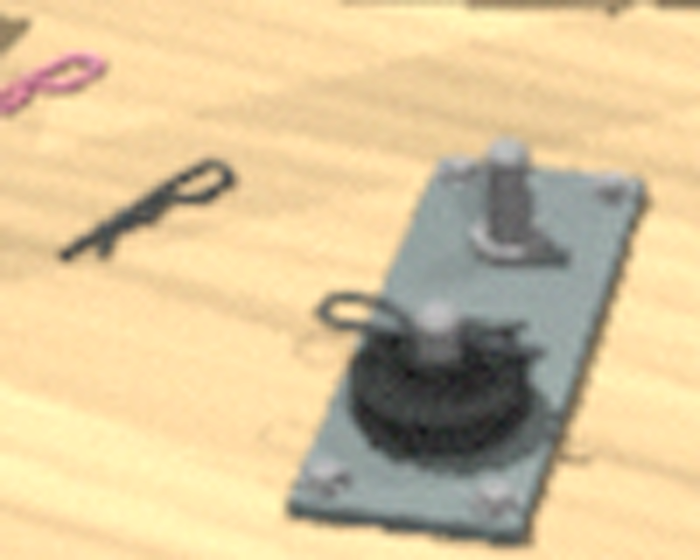

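The dark clip lies at top (408-434, 170-218). Its straight leg is on the right with the tip up at (427,176), and its bow is on the left. The fitted clip lies across the plate with its U on the right. The stub-to-fitted distance is 149.4 mm against 150 expected, which agrees. Next I fit the clip model, including the leg bend.

```bash
cat > fit.py <<'E'
from h import *
from scipy.optimize import minimize
def model(b,o=0):
    t=np.linspace(-np.pi/2,-3*np.pi/2,15)
    leg=np.array([[53,0],[-36,0.]])-[-36,0]; c,s=np.cos(b),np.sin(b); leg=leg@np.array([[c,s],[-s,c]])+[-36,0]
    u=np.c_[-52+11*np.cos(t),11+11*np.sin(t)]
    bow=np.array([[-36,22],[-13,6],[0,14],[14,7],[36,19.]])-[-36,22]; c,s=np.cos(o),np.sin(o); bow=bow@np.array([[c,s],[-s,c]])+[-36,22]
    return np.vstack([leg,u,bow])
def proj(f,P):
    p=R.from_quat(f["rotation"]).inv().apply(P-f["xyz"]);K=f["camera_matrix"]
    return p[:,:2]/p[:,2:]*[K[0,0],K[1,1]]+K[:2,2],p[:,2].mean()
def fitclip(f,box,x0,z=3):
    u0,u1,v0,v1=box;S=8
    g=cv2.cvtColor(f["pixels"],cv2.COLOR_RGB2GRAY)[v0:v1,u0:u1].astype(float)
    D=np.clip((np.median(g)-g),0,None)
    def img(p):
        m=model(p[3]);c,s=np.cos(p[2]),np.sin(p[2]);W=np.c_[m@np.array([[c,s],[-s,c]])+p[:2],np.full(len(m),z)]
        uv,d=proj(f,W);I=np.zeros(((v1-v0)*S,(u1-u0)*S),np.uint8)
        q=((uv-[u0,v0]+.5)*S*16).astype(np.int32)
        cv2.polylines(I,[q.reshape(-1,1,2)],False,255,int(round(6*f["camera_matrix"][0,0]/d*S)),cv2.LINE_AA,4)
        return cv2.GaussianBlur(cv2.resize(I,None,fx=1/S,fy=1/S,interpolation=cv2.INTER_AREA).astype(float),(0,0),.6)
    def cost(p):
        a=img(p);return -np.corrcoef(a.ravel(),D.ravel())[0,1]
    best=None
    for b in(-.06,0,.06):
        r=minimize(cost,[*x0,b],method="Nelder-Mead",options=dict(initial_simplex=np.array([[*x0,b]]+[[x0[0]+d[0],x0[1]+d[1],x0[2]+d[2],b+d[3]] for d in([6,0,0,0],[0,6,0,0],[0,0,.1,0],[0,0,0,.04])]),xatol=1e-3,fatol=1e-6,maxiter=500))
        print(r.x.round(3),round(r.fun,4))
        if best is None or r.fun<best.fun:best=r
    return best.x
E
python3 - <<'E'
from fit import *
from plant import env
f=dict(np.load("pics/top0.npz"))
q=cloud(f)
# endpoints guesses
tip=ray(f,427.5,175.5,3);u=ray(f,418,214,3);print(tip,u)
th=np.arctan2(*(tip-u)[[1,0]])
o=tip-53*np.array([np.cos(th),np.sin(th),0])
x=fitclip(f,(406,436,168,222),[o[0],o[1],th-.08])
s=dict(np.load("pics/scene0.npz"))
uv,_=proj(s,np.array([[x[0],x[1],3.]]));a,b=uv[0].astype(int);print(uv)
fitclip(s,(a-20,a+22,b-16,b+20),x[:3])
q6=env.observe();M=R.from_quat(q6["orientation"]).as_matrix();print(M.round(4))
# plate edges by colour-free height
p=q[120:245,308:382].reshape(-1,3);p=p[(p[:,2]>8)&(p[:,2]<16)];d=np.array([np.cos(.2235),np.sin(.2235)]);n=np.array([-d[1],d[0]])
c=(np.array([483.7,-44])+[629.4,-10.9])/2
for v in(d,n): t=(p[:,:2]-c)@v;print(np.percentile(t,[1,5,50,95,99]))
E
```

```text
[ 573.27786746 -263.74122769    3.        ] [ 466.32801466 -231.38898348    3.        ]
[ 5.24128e+02 -2.53666e+02 -2.75000e-01  6.90000e-02] -0.975
[ 5.24231e+02 -2.53676e+02 -2.75000e-01  6.80000e-02] -0.975
[ 5.24178e+02 -2.53654e+02 -2.75000e-01  6.70000e-02] -0.975
[[243.36308116 188.87492069]]
[ 5.29795e+02 -2.53300e+02 -2.68000e-01  6.60000e-02] -0.9133
[ 5.29740e+02 -2.53166e+02 -2.67000e-01  6.40000e-02] -0.9133
[ 5.29734e+02 -2.53258e+02 -2.71000e-01  6.60000e-02] -0.9133
[[-6.000e-04  3.698e-01 -9.291e-01]
 [ 1.500e-03 -9.291e-01 -3.698e-01]
 [-1.000e+00 -1.600e-03 -0.000e+00]]
[-151.81147014 -142.72521659  -27.54328072  142.05487899  152.42073003]
[-56.82080331 -53.27430049   2.01993501  52.53538489  55.97987049]
```

```bash
cat > go.py <<'E'
from h import *
from plant import env
def go(x,y,z,phi):
    o=env.observe();T=R.from_quat(o["orientation"]);p=o["ee_pos"]
    c,s=np.cos(np.radians(phi)),np.sin(np.radians(phi))
    G=R.from_matrix(np.array([[0,c,s],[0,s,-c],[-1,0,0]]))
    d=T.inv().apply(np.array([x,y,z])-p)/10
    rv=np.degrees((T.inv()*G).as_rotvec())
    d2=G.inv().apply(np.array([x,y,z])-p)/10
    print("t",round(o["time"],2),"p",p.round(1),"shift cm now-axes",d.round(2),"| goal-axes",d2.round(2),"rot deg",rv.round(2),"F",o["force"].round(1),"open",round(o["opening"],1),"rows",np.linalg.norm(d)/5,np.linalg.norm(rv)/8.59)
E
python3 - <<'E'
from go import *
go(532.6,254.9,120,-68.3)
E
```

```text
t 0.1 p [ 212.5 -533.8  230.5] shift cm now-axes [ 11.16 -61.42 -58.91] | goal-axes [ 11.05 -61.45 -58.91] rot deg [ 0.   -0.    0.09] F [-0.3  0.8 -0. ] open 85.3 rows 17.167047239519352 0.011002075909279919
```

apply_moves --plan '[[[0.5,-3.4,-3.3,0,0,0,0],[0.5,-3.4,-3.3,0,0,0,0],[0.5,-3.4,-3.3,0,0,0,0],[0.5,-3.4,-3.3,0,0,0,0],[0.5,-3.4,-3.3,0,0,0,0],[0.5,-3.4,-3.3,0,0,0,0],[0.5,-3.4,-3.3,0,0,0,0],[0.5,-3.4,-3.3,0,0,0,0],[0.5,-3.4,-3.3,0,0,0,0],[0.5,-3.4,-3.3,0,0,0,0]]]'

```text
time: 1.1
ee_pos: [393.7, -94.4, 181.1]
orientation: [0.695, 0.133, -0.694, 0.133]
force: [0.7, -1.0, 0.4]
opening: 85.2
```

apply_moves --plan '[[[0.6,-3.4,-3.2,0,0,0,0],[0.6,-3.4,-3.2,0,0,0,0],[0.6,-3.4,-3.2,0,0,0,0],[0.6,-3.4,-3.2,0,0,0,0],[0.6,-3.4,-3.2,0,0,0,0],[0.6,-3.4,-3.2,0,0,0,0],[0.6,-3.4,-3.2,0,0,0,0],[0.6,-3.4,-3.2,0,0,0,0],[0,0,0,0,0,0,0]]]'

```text
time: 2.0
ee_pos: [532.1, 255.8, 131.7]
orientation: [0.694, 0.135, -0.694, 0.134]
force: [0.0, -0.9, 0.4]
opening: 85.4
```

```bash
python3 - <<'E'
from go import *
go(532.6,254.9,60,-68.3)
E
```

```text
t 2.0 p [532.1 255.8 131.7] shift cm now-axes [ 7.17  0.11 -0.  ] | goal-axes [ 7.17  0.1  -0.01] rot deg [ 0.25 -0.05  0.07] F [ 0.  -0.9  0.4] open 85.4 rows 1.4337662976057046 0.03039448774884183
```

apply_moves --plan '[[[4,0.1,0,0,0,0,0],[4,0,0,0,0,0,0],[2,0,0,0,0,0,0],[1.07,0,0,0,0,0,60],[0,0,0,0,0,0,110],[0,0,0,0,0,0,255],[0,0,0,0,0,0,255],[0,0,0,0,0,0,255],[0,0,0,0,0,0,255],[0,0,0,0,0,0,255]]]' --force 50

```text
time: 3.0
ee_pos: [532.2, 250.7, 24.5]
orientation: [0.696, 0.133, -0.693, 0.133]
force: [-1.0, -0.3, 6.8]
opening: 37.0
```

```bash
python3 - <<'E'
from go import *
go(532.6,254.9,60,-68.3)
from plant import viewer
f=viewer.grab_frame("scene");cv2.imwrite("pics/g1.png",crop(f,310,430,150,250,6))
E
```

```text
t 3.0 p [532.2 250.7  24.5] shift cm now-axes [-3.55 -0.38 -0.21] | goal-axes [-3.55 -0.38 -0.19] rot deg [-0.   -0.2   0.01] F [-1.  -0.3  6.8] open 37.0 rows 0.715411108124237 0.02359834338774078
```

View pics/g1.png

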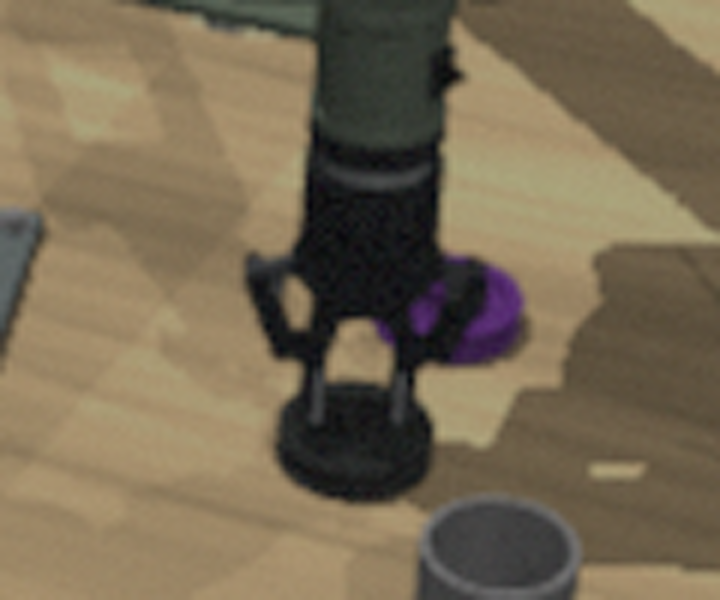

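The grip looks right: the dark sheave is held across the boss at about (355,400) in the crop, and the purple one is untouched behind it. I'll lift and check the hold from the opening.

apply_moves --plan '[[[0,0,0,0,0,0,255],[-1,0,0,0,0,0,255],[-3,0,0,0,0,0,255],[-4,0,0,0,0,0,255],[-3,0,0,0,0,0,255],[0,0,0,0,0,0,255],[0,0,0,0,0,0,255],[0,0,0,0,0,0,255]]]'

```text
time: 3.85
ee_pos: [530.0, 249.5, 131.1]
orientation: [-0.693, -0.133, 0.696, -0.133]
force: [-0.5, 0.5, -1.7]
opening: 37.1
```

```bash
python3 - <<'E'
from go import *
go(483.7,-44,110,-68.3)
from plant import viewer
f=viewer.grab_frame("scene");s=crop(f,310,430,120,220,6)
f=viewer.grab_frame("top");np.savez("pics/t2.npz",**f);t=crop(f,215,275,150,220,6)
cv2.imwrite("pics/g2.png",np.hstack([s[:420],t[:420,:360]])[:, :800] if 0 else np.hstack([cv2.resize(s,(440,366)),cv2.resize(t,(314,366))]))
q=cloud(f);p=q[150:220,205:280].reshape(-1,3);p=p[(p[:,2]>90)&(p[:,2]<125)]
print(len(p),np.histogram(p[:,2],bins=np.arange(90,126,2.5)))
rim=p;print(rim.min(0),rim.max(0))
E
```

```text
t 3.85 p [530.  249.5 131.1] shift cm now-axes [ 2.17 25.56 15.14] | goal-axes [ 2.11 25.56 15.15] rot deg [ 0.    0.2  -0.02] F [-0.5  0.5 -1.7] open 37.1 rows 5.957476292894967 0.02286064946768441
90 (array([ 0,  0,  0,  0,  0,  0,  9,  6,  6,  3,  0,  2, 15, 49]), array([ 90. ,  92.5,  95. ,  97.5, 100. , 102.5, 105. , 107.5, 110. ,
       112.5, 115. , 117.5, 120. , 122.5, 125. ]))
[498.86660428 204.5150922  105.41433066] [573.09733028 286.88947387 124.99488374]
```

View pics/g2.png

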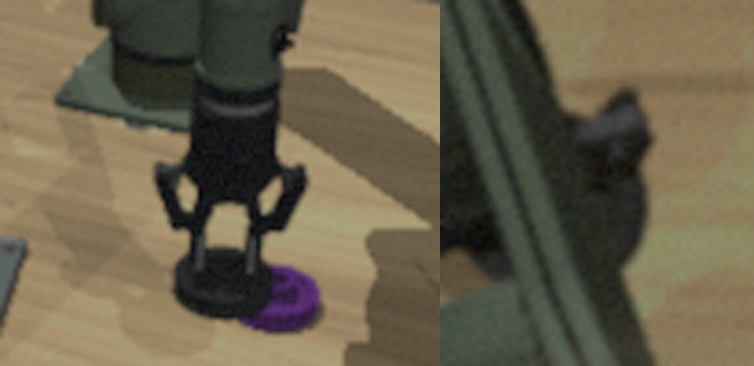

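```bash
python3 - <<'E'
from go import *
from plant import viewer
from scipy.optimize import least_squares
o=env.observe();p0=o["ee_pos"];M=R.from_quat(o["orientation"]).as_matrix()
s=viewer.grab_frame("scene");t=dict(np.load("pics/t2.npz"))
def rep(n,p):
    d=(p-p0)@M; print(n,p.round(1),"in tool",d.round(1))
for n,f in(("scene",s),("top",t)):
    q=cloud(f).reshape(-1,3);d=q-p0
    m=(np.hypot(d[:,0],d[:,1])<62)&(q[:,2]>98)&(q[:,2]<131)
    p=q[m];r=np.hypot(*(p-p0)[:,:2].T);print(n,len(p),np.percentile(p[:,2],[2,10,50,90,98]).round(1))
    # outer wall: robust: points beyond 41mm from centre guess, circle radius 45
    c=p0[:2].copy()
    for i in range(6):
        rr=np.hypot(*(p[:,:2]-c).T);w=p[(rr>39)&(rr<50)]
        c=least_squares(lambda x:np.hypot(*(w[:,:2]-x).T)-44,c,loss="soft_l1").x
    rep(n+f" circ n={len(w)}",np.r_[c,p0[2]])
go(483.7,-44,110,-68.3)
E
```

```text
scene 335 [106.4 109.9 123.3 127.9 130.2]
scene circ n=180 [531.5 248.9 130.9] in tool [-0.   1.1 -1. ]
top 155 [106.2 110.2 124.6 127.2 128.5]
top circ n=97 [535.5 249.9 130.9] in tool [-0.   1.7 -5.1]
t 4.0 p [530.3 249.7 131. ] shift cm now-axes [ 2.16 25.57 15.19] | goal-axes [ 2.1  25.57 15.19] rot deg [ 0.01  0.18 -0.02] F [ 0.4  0.5 -1.7] open 36.8 rows 5.963011837657515 0.02153609814423934
```

```bash
python3 - <<'E'
from go import *
go(480.1,-44.4,110,-68.3)
E
```

```text
t 4.0 p [530.3 249.7 131. ] shift cm now-axes [ 2.16 25.47 15.54] | goal-axes [ 2.1  25.47 15.54] rot deg [ 0.01  0.18 -0.02] F [ 0.4  0.5 -1.7] open 36.8 rows 5.982563217663876 0.02153609814423934
```

apply_moves --plan '[[[0.1,3,1.8,0,0,0,255],[0.2,3.8,2.3,0,0,0,255],[0.3,3.8,2.3,0,0,0,255],[0.3,3.8,2.3,0,0,0,255],[0.3,3.8,2.3,0,0,0,255],[0.3,3.8,2.3,0,0,0,255],[0.3,3.47,2.24,0,0,0,255],[0.3,0,0,0,0,0,255],[0,0,0,0,0,0,255],[0,0,0,0,0,0,255]]]'

```text
time: 5.0
ee_pos: [481.0, -43.3, 111.3]
orientation: [-0.694, -0.133, 0.695, -0.133]
force: [0.2, -0.2, -2.0]
opening: 37.3
```

apply_moves --plan '[[[0,0,0,0,0,0,255],[0,0,0,0,0,0,255]]]'

```text
time: 5.2
ee_pos: [481.2, -43.0, 111.6]
orientation: [0.694, 0.134, -0.694, 0.134]
force: [-0.1, 0.6, -1.5]
opening: 36.8
```

```bash
python3 - <<'E'
from go import *
from plant import viewer
go(480.1,-44.4,99,-68.3)
f=viewer.grab_frame("scene");s=crop(f,240,340,130,230,5)
f=viewer.grab_frame("top");t=crop(f,310,390,170,250,6)
np.savez("pics/t3.npz",**f)
cv2.imwrite("pics/g3.png",np.hstack([cv2.resize(s,(400,400)),cv2.resize(t,(400,400))]))
E
```

```text
t 5.2 p [481.2 -43.  111.6] shift cm now-axes [1.26 0.09 0.16] | goal-axes [1.26 0.09 0.16] rot deg [ 0.11 -0.01 -0.  ] F [-0.1  0.6 -1.5] open 36.8 rows 0.25499439146652886 0.012838498472225587
```

View pics/g3.png

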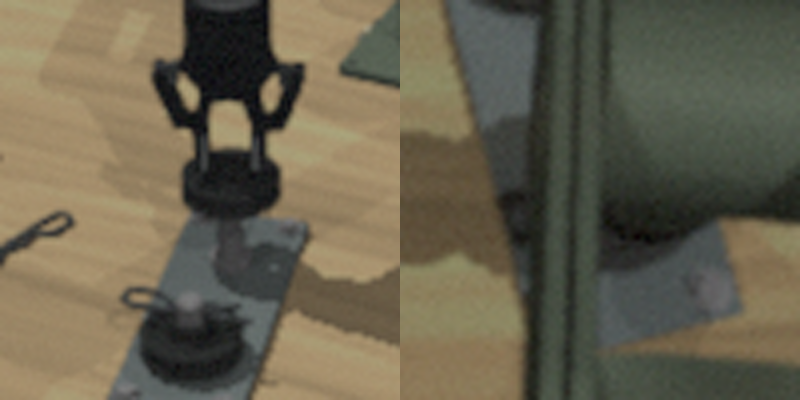

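The sheave hangs level just above the bare stub, at (230,185) in the left half. I'll lower it slowly.

apply_moves --plan '[[[0.4,0.1,0.15,0,0,0,255],[0.4,0,0,0,0,0,255],[0.3,0,0,0,0,0,255],[0.2,0,0,0,0,0,255],[0.2,0,0,0,0,0,255],[0.2,0,0,0,0,0,255],[0.0,0,0,0,0,0,255]]]'

```text
time: 6.0
ee_pos: [479.8, -45.5, 94.4]
orientation: [-0.694, -0.133, 0.695, -0.133]
force: [0.1, -0.0, -1.3]
opening: 37.0
```

apply_moves --plan '[[[0.3,0,0,0,0,0,255],[0.3,0,0,0,0,0,255],[0.3,0,0,0,0,0,255],[0,0,0,0,0,0,255]]]'

```text
time: 6.4
ee_pos: [479.7, -45.4, 85.1]
orientation: [-0.694, -0.133, 0.695, -0.133]
force: [0.6, -0.3, -1.9]
opening: 37.0
```

apply_moves --plan '[[[0.4,0,0,0,0,0,255],[0.4,0,0,0,0,0,255],[0.4,0,0,0,0,0,255],[0,0,0,0,0,0,255]]]'

```text
time: 6.8
ee_pos: [479.8, -45.4, 73.0]
orientation: [-0.694, -0.133, 0.695, -0.133]
force: [0.1, -0.3, -2.3]
opening: 37.0
```

apply_moves --plan '[[[0.5,0,0,0,0,0,255],[0.5,0,0,0,0,0,255],[0.5,0,0,0,0,0,255],[0.4,0,0,0,0,0,255],[0.3,0,0,0,0,0,255],[0.2,0,0,0,0,0,255],[0.1,0,0,0,0,0,255],[0,0,0,0,0,0,255]]]'

```text
time: 7.6
ee_pos: [479.9, -45.5, 48.5]
orientation: [-0.694, -0.133, 0.695, -0.133]
force: [-0.2, -0.3, -2.9]
opening: 37.3
```

apply_moves --plan '[[[0.1,0,0,0,0,0,255],[0.1,0,0,0,0,0,255],[0.1,0,0,0,0,0,255],[0,0,0,0,0,0,255]]]'

```text
time: 8.0
ee_pos: [479.8, -45.5, 45.5]
orientation: [-0.694, -0.133, 0.695, -0.133]
force: [-1.4, -0.2, -2.4]
opening: 36.9
```

apply_moves --plan '[[[0.1,0,0,0,0,0,255],[0,0,0,0,0,0,255]]]'

```text
time: 8.2
ee_pos: [480.0, -45.5, 44.6]
orientation: [0.695, 0.133, -0.694, 0.133]
force: [-0.3, 0.2, -2.3]
opening: 36.7
```

apply_moves --plan '[[[0.1,0,0,0,0,0,255],[0,0,0,0,0,0,255]]]'

```text
time: 8.4
ee_pos: [480.0, -45.5, 44.5]
orientation: [0.695, 0.133, -0.694, 0.133]
force: [-2.7, 0.2, 6.9]
opening: 37.1
```

apply_moves --plan '[[[0.05,0,0,0,0,0,255],[0,0,0,0,0,0,255]]]'

```text
time: 8.6
ee_pos: [480.0, -45.5, 44.4]
orientation: [0.695, 0.133, -0.694, 0.133]
force: [-3.7, 0.4, 10.4]
opening: 37.0
```

Seated: a 10 N reaction at the expected height. I'll open, rise and look.

apply_moves --plan '[[[0,0,0,0,0,0,0],[0,0,0,0,0,0,0],[0,0,0,0,0,0,0],[-2,0,0,0,0,0,0],[-4,0,0,0,0,0,0],[-4,0,0,0,0,0,0],[-3,0,4,0,0,0,0],[0,0,4,0,0,0,0],[0,0,4,0,0,0,0],[0,0,0,0,0,0,0]]]'

```text
time: 9.6
ee_pos: [363.7, -90.2, 172.8]
orientation: [-0.693, -0.133, 0.696, -0.132]
force: [0.5, -0.2, 0.0]
opening: 85.4
```

```bash
python3 - <<'E'
from go import *
from plant import viewer
import math
t=viewer.grab_frame("top");np.savez("pics/t4.npz",**t);q=cloud(t)
p=q[180:240,315:385].reshape(-1,3)
for n,a,b in(("stub",66,80),("boss",49,59),("rim",34,46)):
    w=p[(p[:,2]>a)&(p[:,2]<b)];print(n,len(w),w.mean(0).round(1),w.min(0).round(),w.max(0).round())
th=-.275;c,s=math.cos(th),math.sin(th);g=np.array([524.1,-253.7])+np.array([[c,-s],[s,c]])@[-46,11];print("grip",g)
go(g[0],g[1],60,math.degrees(th)-90)
cv2.imwrite("pics/g4.png",crop(t,300,440,130,230,5))
E
```

```text
stub 66 [483.8 -44.1  71.9] [474. -54.  66.] [495. -33.  76.]
boss 108 [482.1 -44.9  52.8] [464. -64.  49.] [502. -27.  58.]
rim 663 [483.1 -45.1  38.2] [439. -90.  34.] [528.  -1.  45.]
grip [ 482.81545722 -230.62216373]
t 9.65 p [366.5 -90.1 173.2] shift cm now-axes [11.32 17.34 -5.65] | goal-axes [ 11.32  10.37 -15.01] rot deg [ 3.734e+01  1.000e-02 -1.000e-02] F [ 0.4 -0.6 -0.4] open 85.4 rows 4.292703624940723 4.3469213995869485
```

View pics/g4.png

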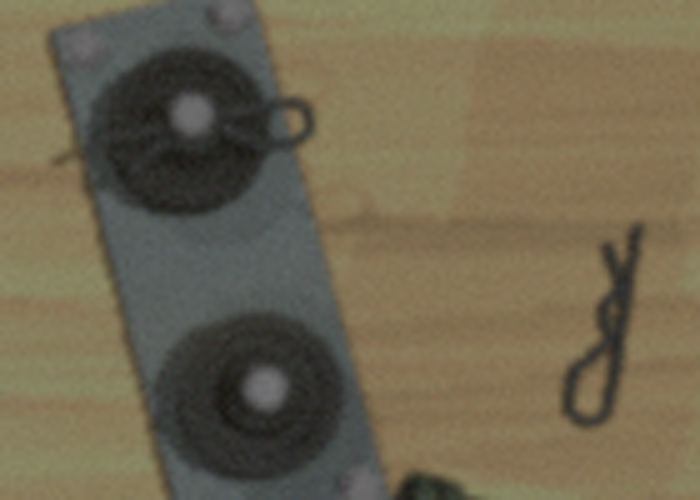

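The sheave is seated: the shank shows above the boss at (265,388), and rim and boss heights are 38 and 53 as expected. Now the clip.

apply_moves --plan '[[[0,0,0,7.5,0,0,0],[0,0,0,7.5,0,0,0],[0,0,0,7.5,0,0,0],[0,0,0,7.5,0,0,0],[0,0,0,7.3,0,0,0],[2,2.6,-3.75,0,0,0,0],[2,2.6,-3.75,0,0,0,0],[2,2.6,-3.75,0,0,0,0],[2,2.6,-3.75,0,0,0,0],[0,0,0,0,0,0,0]]]'

```text
time: 10.65
ee_pos: [488.5, -233.7, 89.3]
orientation: [-0.7, 0.097, 0.701, 0.097]
force: [-0.4, 0.7, -0.4]
opening: 85.7
```

apply_moves --plan '[[[0,0,0,0,0,0,0],[0,0,0,0,0,0,0],[0,0,0,0,0,0,0]]]'

```text
time: 10.95
ee_pos: [484.8, -229.4, 94.0]
orientation: [0.701, -0.096, -0.7, -0.095]
force: [0.1, -0.1, 0.5]
opening: 85.4
```

```bash
python3 - <<'E'
from go import *
go(482.8,-230.6,60,-105.76)
E
```

```text
t 10.95 p [ 484.8 -229.4   94. ] shift cm now-axes [3.4  0.17 0.16] | goal-axes [3.4  0.17 0.16] rot deg [ 0.22 -0.06 -0.01] F [ 0.1 -0.1  0.5] open 85.4 rows 0.6806501064054028 0.02672676055990974
```

apply_moves --plan '[[[3,0.17,0.16,0,0,0,0],[3,0,0,0,0,0,0],[2.4,0,0,0,0,0,50],[0,0,0,0,0,0,90],[0,0,0,0,0,0,90],[0,0,0,0,0,0,90]]]' --force 30

```text
time: 11.55
ee_pos: [484.1, -231.8, 11.0]
orientation: [0.702, -0.096, -0.699, -0.095]
force: [-0.0, 0.8, 0.2]
opening: 55.4
```

```bash
python3 - <<'E'
from go import *
go(482.8,-230.6,0.5,-105.76)
E
```

```text
t 11.55 p [ 484.1 -231.8   11. ] shift cm now-axes [ 1.04 -0.08  0.16] | goal-axes [ 1.05 -0.08  0.16] rot deg [ 0.19 -0.2  -0.04] F [-0.   0.8  0.2] open 55.4 rows 0.21201581286903887 0.032323539737791056
```

apply_moves --plan '[[[0.6,-0.08,0.1,0.2,0,0,90],[0.45,0,0,0,0,0,90],[0,0,0,0,0,0,110],[0,0,0,0,0,0,140],[0,0,0,0,0,0,180],[0,0,0,0,0,0,255],[0,0,0,0,0,0,255],[0,0,0,0,0,0,255],[0,0,0,0,0,0,255]]]'

```text
time: 12.45
ee_pos: [483.1, -230.9, -0.1]
orientation: [0.701, -0.097, -0.7, -0.097]
force: [-1.6, 1.1, 7.1]
opening: 26.6
```

apply_moves --plan '[[[0,0,0,0,0,0,255],[0,0,0,0,0,0,255],[-1,0,0,0,0,0,255],[-4,0,0,0,0,0,255],[-5,0,0,0,0,0,255],[-5,0,0,0,0,0,255],[-5,0,0,0,0,0,255],[0,0,0,0,0,0,255],[0,0,0,0,0,0,255],[0,0,0,0,0,0,255]]]' --force 100

```text
time: 13.45
ee_pos: [481.1, -230.0, 197.2]
orientation: [-0.699, 0.097, 0.701, 0.098]
force: [-0.5, 0.9, -0.3]
opening: 23.7
```

```bash
python3 - <<'E'
from go import *
from plant import viewer
go(483,-230,200,9.0)
f=viewer.grab_frame("scene");np.savez("pics/s5.npz",**f);s=crop(f,180,300,110,210,5)
f=viewer.grab_frame("top");np.savez("pics/t5.npz",**f);t=crop(f,390,480,150,240,5)
cv2.imwrite("pics/g5.png",np.hstack([cv2.resize(s,(400,400)),cv2.resize(t,(400,400))]))
E
```

```text
t 13.45 p [ 481.1 -230.   197.2] shift cm now-axes [-0.28 -0.05 -0.18] | goal-axes [-0.28  0.19  0.03] rot deg [-1.148e+02  8.000e-02  2.000e-01] F [-0.5  0.9 -0.3] open 23.7 rows 0.06718435770219153 13.364156717201235
```

View pics/g5.png

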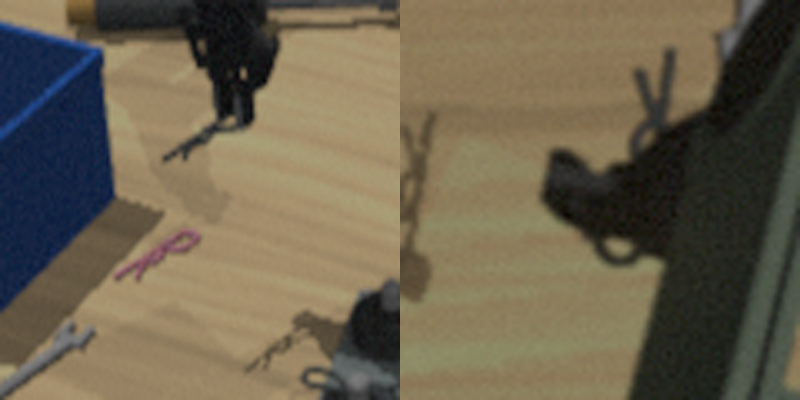

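The clip is gripped at the U bend. In the left half it runs from the fingers at (235,120) to the tip at (165,158). In the right half the tip is at (670,50), i.e. about pixel (451,161) in the full image. I'll rotate and move to a pre-insert pose.

```bash
python3 - <<'E'
from go import *
f=dict(np.load("pics/t5.npz"));q=cloud(f)
o=env.observe();p0=o["ee_pos"]
w=q[155:185,440:465].reshape(-1,3);w=w[(w[:,2]>185)&(w[:,2]<215)]
c,s=np.cos(np.radians(-15.75)),np.sin(np.radians(-15.75));M=np.array([[c,s],[-s,c]])
d=(w[:,:2]-p0[:2])@M.T+[-45.6,11]
for a in np.argsort(d[:,0])[::-1][:60:2]: print(d[a].round(1),w[a,2].round(0),end="; ")
print();print("ray tip",(M@(ray(f,450.8,161.3,200)-p0)[:2]+[-45.6,11]).round(1))
E
```

```text
[54.  7.] 199.0; [51.9  6.4] 198.0; [49.7  5.7] 198.0; [49.2  7.9] 198.0; [46.7  7.6] 198.0; [44.9  3.4] 201.0; [44.1  5.8] 201.0; [41.7  5.4] 202.0; [39.9  4.4] 200.0; [38.9  7.1] 202.0; [37.9  3.7] 199.0; [36.2 19.7] 199.0; [35.9 18.3] 202.0; [35.4  3.4] 200.0; [35.   5.4] 199.0; [33.7 19.4] 200.0; [32.5  6.8] 198.0; [31.9 16.8] 200.0; [31.4 15.7] 204.0; [30.7 13.5] 198.0; [29.6  7. ] 200.0; [29.1 18.5] 200.0; [28.2 13.3] 199.0; [27.4  6.4] 200.0; [27.  16.1] 202.0; [26.  11.1] 201.0; [25.6  5.5] 198.0; [25.  15.4] 201.0; [23.6 10.8] 202.0; [23.4  4.9] 198.0; 
ray tip [51.1  4.9]
```

apply_moves --plan '[[[0,0,0,-8.2,0,0,255],[0,0,0,-8.2,0,0,255],[0,0,0,-8.2,0,0,255],[0,0,0,-8.2,0,0,255],[0,0,0,-8.2,0,0,255],[0,0,0,-8.2,0,0,255],[0,0,0,-8.2,0,0,255]]]'

```text
time: 14.25
ee_pos: [481.6, -230.2, 196.9]
orientation: [-0.659, -0.254, 0.661, -0.252]
force: [0.2, -0.7, -0.1]
opening: 24.2
```

apply_moves --plan '[[[2,0,0,-8.2,0,0,255],[2,0,0,-8.2,0,0,255],[2,0,0,-8.2,0,0,255],[2,0,0,-8.2,0,0,255],[0,0,0,-8.2,0,0,255],[0,0,0,-8.2,0,0,255],[0,0,0,-8.2,0,0,255],[0,0,0,0,0,0,255],[0,0,0,0,0,0,255],[0,0,0,0,0,0,255]]]'

```text
time: 15.25
ee_pos: [481.9, -230.4, 118.1]
orientation: [0.46, 0.538, -0.46, 0.537]
force: [0.2, 0.2, -0.3]
opening: 23.8
```

```bash
python3 - <<'E'
from go import *
go(501.2,-173.4,80,8.96)
E
```

```text
t 15.25 p [ 481.9 -230.4  118.1] shift cm now-axes [ 3.81  2.79 -5.33] | goal-axes [ 3.81  2.79 -5.33] rot deg [-0.07 -0.03  0.05] F [ 0.2  0.2 -0.3] open 23.8 rows 1.4242240188341495 0.01088447028855337
```

The tip in the held frame is (52–54, ~6) mm, which matches the fitted bend of +0.067, and the clip is level. Moving to the pre-insert pose at hole height.

apply_moves --plan '[[[2,1,-1.8,0,0,0,255],[2,1,-1.8,0,0,0,255],[2.16,0.79,-1.73,0,0,0,255],[0,0,0,0,0,0,255],[0,0,0,0,0,0,255],[0,0,0,0,0,0,255]]]'

```text
time: 15.85
ee_pos: [502.1, -174.4, 58.0]
orientation: [0.46, 0.537, -0.459, 0.538]
force: [-0.3, -0.1, -1.1]
opening: 23.7
```

```bash
python3 - <<'E'
from go import *
from plant import viewer
go(501.2,-173.4,56.4,8.96)
f=viewer.grab_frame("top");np.savez("pics/t6.npz",**f);q=cloud(f)
t=crop(f,330,400,180,250,6)
f=viewer.grab_frame("scene");np.savez("pics/s6.npz",**f);s=crop(f,250,330,150,230,6)
cv2.imwrite("pics/g6.png",np.clip(1.5*np.hstack([cv2.resize(s,(400,400)),cv2.resize(t,(400,400))]),0,255).astype(np.uint8))
o=env.observe()["ee_pos"]
# points in hole frame: u along 102.8deg from stub axis, n lateral
a=np.radians(102.8);U=np.array([np.cos(a),np.sin(a)]);N=np.array([-U[1],U[0]])
w=q[180:250,330:420].reshape(-1,3);w=w[(w[:,2]>52)&(w[:,2]<68)]
d=w[:,:2]-[483.8,-44.1];x=d@U;y=d@N
for i in np.argsort(-x):
    if -80<x[i]<-22: print(x[i].round(0),y[i].round(1),w[i,2].round(0),end="; ")
E
```

```text
t 15.85 p [ 502.1 -174.4   58. ] shift cm now-axes [ 0.16 -0.07 -0.11] | goal-axes [ 0.16 -0.07 -0.11] rot deg [-0.    0.08 -0.1 ] F [-0.3 -0.1 -1.1] open 23.7 rows 0.04136392331438395 0.014769260895895144
-34.0 -1.1 57.0; -35.0 -3.7 57.0; -36.0 -0.3 60.0; -37.0 -2.8 61.0; -39.0 0.3 60.0; -39.0 -2.1 62.0; -41.0 -1.3 64.0; -41.0 0.9 58.0; -43.0 -4.4 55.0; -44.0 1.7 60.0; -44.0 -0.8 61.0; -45.0 -3.5 60.0; -47.0 -0.3 60.0; -48.0 -2.8 60.0; -48.0 13.9 64.0; -49.0 0.5 61.0; -49.0 11.2 60.0; -50.0 -2.2 60.0; -51.0 14.5 62.0; -52.0 11.9 61.0; -52.0 1.1 62.0; -52.0 -1.4 63.0; -53.0 9.2 58.0; -53.0 -4.0 61.0; -55.0 10.1 63.0; -55.0 -0.6 64.0; -55.0 12.4 58.0; -55.0 1.5 58.0; -56.0 7.3 59.0; -56.0 -3.5 59.0; -57.0 10.7 63.0; -57.0 -0.1 62.0; -58.0 8.2 63.0; -58.0 -2.8 60.0; -59.0 5.4 59.0; -60.0 11.4 63.0; -60.0 0.6 63.0; -60.0 8.8 62.0; -61.0 -2.0 63.0; -61.0 6.2 61.0; -62.0 -1.1 66.0; -62.0 3.5 58.0; -63.0 1.0 60.0; -63.0 7.1 65.0; -64.0 9.2 58.0; -64.0 -4.0 61.0; -65.0 4.3 61.0; -65.0 1.9 63.0; -66.0 7.5 62.0; -66.0 -0.9 59.0; -67.0 5.1 64.0; -67.0 -3.4 60.0; -68.0 2.4 62.0; -68.0 0.0 64.0; -69.0 -2.8 60.0; -69.0 5.6 62.0; -70.0 3.1 62.0; -71.0 0.4 60.0; -71.0 -1.9 64.0; -72.0 3.8 64.0; -73.0 1.2 62.0; -74.0 -1.5 60.0; -74.0 4.6 66.0; -75.0 -3.9 62.0; -75.0 6.8 60.0; -77.0 7.7 65.0; -77.0 1.6 58.0; -77.0 -0.8 61.0; -77.0 9.9 59.0; -77.0 5.2 66.0; -78.0 -3.5 59.0; -79.0 10.6 59.0; -80.0 -0.3 59.0; -80.0 8.1 60.0;
```

View pics/g6.png

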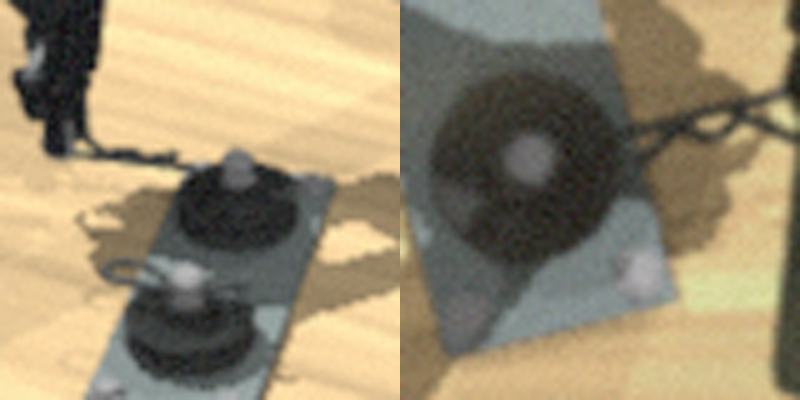

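Seen from above, the leg points at the stub, about 1 mm to one side. The fingers and wire are clear of the sheave. I'll correct and advance gently.

apply_moves --plan '[[[0.16,-0.08,-0.1,0,0,0,255],[0,-0.03,-0.5,0,0,0,255],[0,-0.03,-0.5,0,0,0,255],[0,-0.03,-0.5,0,0,0,255],[0,0,0,0,0,0,255],[0,0,0,0,0,0,255],[0,0,0,0,0,0,255]]]'

```text
time: 16.65
ee_pos: [497.4, -158.0, 55.5]
orientation: [0.459, 0.538, -0.459, 0.538]
force: [1.2, -0.4, -2.2]
opening: 24.2
```

```bash
cat >> go.py <<'E'
def hole():
    o=env.observe();a=np.radians(102.8);U=np.array([np.cos(a),np.sin(a)]);N=np.array([-U[1],U[0]])
    h=np.array([482.4,-90.5]);d=o["ee_pos"][:2]-h;F=o["force"]
    print("t",round(o["time"],2),"short",(-d@U).round(1),"lat",(d@N).round(2),"z",(o["ee_pos"][2]-56.4).round(2),"F along",(F[:2]@U).round(1),"lat",(F[:2]@N).round(1),"z",F[2].round(1),"open",round(o["opening"],1))
E
python3 -c "
from go import *
hole()"
```

```text
t 16.65 short 69.1 lat 0.33 z -0.94 F along -0.6 lat -1.0 z -2.2 open 24.2
```

apply_moves --plan '[[[-0.09,0,0,0,0,0,255],[0,-0.01,-0.2,0,0,0,255],[0,-0.01,-0.1,0,0,0,255],[0,0,0,0,0,0,255]]]'

```text
time: 17.05
ee_pos: [496.5, -154.9, 56.3]
orientation: [0.459, 0.538, -0.459, 0.538]
force: [-0.6, 0.1, -0.5]
opening: 23.8
```

apply_moves --plan '[[[0,-0.01,-0.1,0,0,0,255],[0,-0.01,-0.1,0,0,0,255],[0,0,0,0,0,0,255]]]'

```text
time: 17.35
ee_pos: [496.0, -153.0, 56.3]
orientation: [0.459, 0.538, -0.459, 0.538]
force: [0.1, 0.5, -0.5]
opening: 23.9
```

```bash
python3 -c "
from go import *
hole()"
```

```text
t 17.35 short 63.9 lat 0.59 z -0.1 F along 0.5 lat -0.2 z -0.5 open 23.9
```

apply_moves --plan '[[[0,0,-0.1,0,0,0,255],[0,0,-0.1,0,0,0,255],[0,0,0,0,0,0,255]]]'

```text
time: 17.65
ee_pos: [495.7, -151.0, 56.3]
orientation: [0.459, 0.538, -0.459, 0.538]
force: [-0.6, -0.2, -0.5]
opening: 24.3
```

apply_moves --plan '[[[0,-0.01,-0.1,0,0,0,255],[0,0,0,0,0,0,255]]]'

```text
time: 17.85
ee_pos: [495.5, -150.0, 56.3]
orientation: [0.459, 0.538, -0.459, 0.538]
force: [0.4, -0.1, -0.6]
opening: 23.9
```

```bash
python3 -c "
from go import *
hole()"
```

```text
t 17.85 short 61.0 lat 0.45 z -0.08 F along -0.2 lat -0.4 z -0.6 open 23.9
```

apply_moves --plan '[[[0,-0.01,-0.15,0,0,0,255],[0,-0.01,-0.15,0,0,0,255],[0,0,0,0,0,0,255]]]'

```text
time: 18.15
ee_pos: [494.7, -147.0, 56.3]
orientation: [0.459, 0.538, -0.459, 0.538]
force: [-0.1, -0.3, 0.3]
opening: 24.0
```

apply_moves --plan '[[[0,-0.01,-0.15,0,0,0,255],[0,-0.01,-0.15,0,0,0,255],[0,0,0,0,0,0,255]]]'

```text
time: 18.45
ee_pos: [494.0, -144.1, 56.3]
orientation: [0.459, 0.538, -0.459, 0.538]
force: [-0.3, 0.4, -0.8]
opening: 24.0
```

apply_moves --plan '[[[0,-0.01,-0.15,0,0,0,255],[0,-0.01,-0.15,0,0,0,255],[0,0,0,0,0,0,255]]]'

```text
time: 18.75
ee_pos: [493.4, -141.1, 56.3]
orientation: [0.459, 0.538, -0.459, 0.538]
force: [0.5, 0.1, -0.7]
opening: 23.8
```

```bash
python3 -c "
from go import *
hole()"
```

```text
t 18.75 short 51.8 lat 0.49 z -0.09 F along -0.0 lat -0.5 z -0.7 open 23.8
```

The leg is in the hole with no resistance. Continuing.

apply_moves --plan '[[[0,-0.01,-0.2,0,0,0,255],[0,-0.01,-0.2,0,0,0,255],[0,-0.02,-0.2,0,0,0,255],[0,0,0,0,0,0,255]]]'

```text
time: 19.15
ee_pos: [492.0, -135.2, 56.3]
orientation: [0.459, 0.538, -0.459, 0.538]
force: [-0.3, 0.4, -0.5]
opening: 23.9
```

apply_moves --plan '[[[0,-0.01,-0.2,0,0,0,255],[0,-0.01,-0.2,0,0,0,255],[0,-0.02,-0.2,0,0,0,255],[0,0,0,0,0,0,255]]]'

```text
time: 19.55
ee_pos: [490.6, -129.4, 56.3]
orientation: [0.459, 0.538, -0.459, 0.538]
force: [0.4, -1.0, -0.9]
opening: 23.9
```

```bash
python3 -c "
from go import *
hole()"
```

```text
t 19.55 short 39.8 lat 0.67 z -0.12 F along -1.1 lat -0.2 z -0.9 open 23.9
```

apply_moves --plan '[[[0,0,-0.15,0,0,0,255],[0,0,-0.15,0,0,0,255],[0,0,-0.15,0,0,0,255],[0,0,0,0,0,0,255]]]'

```text
time: 19.95
ee_pos: [489.7, -124.8, 56.2]
orientation: [0.459, 0.538, -0.459, 0.537]
force: [-1.8, -1.5, -0.2]
opening: 24.1
```

apply_moves --plan '[[[0,-0.01,-0.15,0,0,0,255],[0,-0.01,-0.15,0,0,0,255],[0,0,0,0,0,0,255]]]'

```text
time: 20.25
ee_pos: [489.1, -122.0, 56.2]
orientation: [0.459, 0.538, -0.459, 0.537]
force: [-2.2, -2.0, -0.2]
opening: 24.5
```

```bash
python3 -c "
from go import *
hole()"
```

```text
t 20.25 short 32.2 lat 0.44 z -0.16 F along -1.5 lat 2.6 z -0.2 open 24.5
```

Bow engaging, forces low.

apply_moves --plan '[[[0,-0.01,-0.1,0,0,0,255],[0,-0.01,-0.1,0,0,0,255],[0,0,0,0,0,0,255]]]'

```text
time: 20.55
ee_pos: [488.8, -120.5, 56.3]
orientation: [0.459, 0.538, -0.459, 0.538]
force: [-2.0, -3.3, -0.2]
opening: 24.2
```

apply_moves --plan '[[[0,-0.01,-0.1,0,0,0,255],[0,-0.01,-0.1,0,0,0,255],[0,0,0,0,0,0,255]]]'

```text
time: 20.85
ee_pos: [488.4, -118.7, 56.3]
orientation: [0.459, 0.538, -0.459, 0.538]
force: [-2.5, -4.8, 0.2]
opening: 23.7
```

```bash
python3 -c "
from go import *
hole()"
```

```text
t 20.85 short 28.8 lat 0.42 z -0.06 F along -4.1 lat 3.5 z 0.2 open 23.7
```

apply_moves --plan '[[[0,-0.01,-0.1,0,0,0,255],[0,-0.01,-0.1,0,0,0,255],[0,0,0,0,0,0,255]]]'

```text
time: 21.15
ee_pos: [488.2, -117.6, 56.5]
orientation: [0.458, 0.537, -0.459, 0.539]
force: [-3.2, -8.5, -0.8]
opening: 23.9
```

apply_moves --plan '[[[0,0,-0.1,0,0,0,255],[0,0,-0.1,0,0,0,255],[0,0,0,0,0,0,255]]]'

```text
time: 21.45
ee_pos: [487.2, -114.3, 56.2]
orientation: [0.459, 0.538, -0.459, 0.537]
force: [-2.6, -3.4, -0.5]
opening: 23.9
```

apply_moves --plan '[[[0,-0.01,-0.1,0,0,0,255],[0,-0.01,-0.1,0,0,0,255],[0,0,0,0,0,0,255]]]'

```text
time: 21.75
ee_pos: [486.9, -112.8, 56.3]
orientation: [0.459, 0.538, -0.459, 0.538]
force: [-2.6, -5.1, 0.1]
opening: 24.0
```

```bash
python3 -c "
from go import *
hole()"
```

```text
t 21.75 short 22.8 lat 0.54 z -0.09 F along -4.4 lat 3.7 z 0.1 open 24.0
```

apply_moves --plan '[[[0,-0.01,-0.1,0,0,0,255],[0,-0.01,-0.1,0,0,0,255],[0,0,0,0,0,0,255]]]'

```text
time: 22.05
ee_pos: [486.2, -110.4, 56.2]
orientation: [0.459, 0.538, -0.459, 0.537]
force: [-2.4, -3.1, -0.5]
opening: 23.7
```

apply_moves --plan '[[[0,0,-0.1,0,0,0,255],[0,-0.01,-0.1,0,0,0,255],[0,0,0,0,0,0,255]]]'

```text
time: 22.35
ee_pos: [485.7, -108.0, 56.2]
orientation: [0.459, 0.538, -0.459, 0.537]
force: [-2.7, -0.9, -0.4]
opening: 24.3
```

apply_moves --plan '[[[0,-0.01,-0.1,0,0,0,255],[0,-0.01,-0.1,0,0,0,255],[0,0,0,0,0,0,255]]]'

```text
time: 22.65
ee_pos: [485.3, -106.1, 56.2]
orientation: [0.459, 0.538, -0.459, 0.537]
force: [-4.1, 0.0, -0.9]
opening: 24.1
```

```bash
python3 -c "
from go import *
hole()"
```

```text
t 22.65 short 15.8 lat 0.65 z -0.22 F along 0.9 lat 4.0 z -0.9 open 24.1
```

apply_moves --plan '[[[0,-0.01,-0.15,0,0,0,255],[0,-0.01,-0.15,0,0,0,255],[0,0,0,0,0,0,255]]]'

```text
time: 22.95
ee_pos: [484.6, -103.0, 56.2]
orientation: [0.459, 0.538, -0.459, 0.537]
force: [-3.4, 1.2, -0.2]
opening: 23.5
```

apply_moves --plan '[[[0,-0.01,-0.15,0,0,0,255],[0,-0.01,-0.15,0,0,0,255],[0,0,0,0,0,0,255]]]'

```text
time: 23.25
ee_pos: [484.0, -100.1, 56.2]
orientation: [0.459, 0.538, -0.459, 0.537]
force: [-3.7, 2.2, -0.1]
opening: 24.0
```

apply_moves --plan '[[[0,-0.01,-0.15,0,0,0,255],[0,-0.01,-0.15,0,0,0,255],[0,0,0,0,0,0,255]]]'

```text
time: 23.55
ee_pos: [483.4, -97.2, 56.2]
orientation: [0.46, 0.538, -0.459, 0.537]
force: [-3.6, 2.6, 0.3]
opening: 24.3
```

```bash
python3 -c "
from go import *
hole()"
```

```text
t 23.55 short 6.7 lat 0.55 z -0.2 F along 3.3 lat 2.9 z 0.3 open 24.3
```

The clip is now drawing itself in. I'll go the last 7 mm to the hard stop in 1 mm steps.

apply_moves --plan '[[[0,-0.01,-0.1,0,0,0,255],[0,-0.01,-0.1,0,0,0,255],[0,0,0,0,0,0,255]]]'

```text
time: 23.85
ee_pos: [483.1, -95.5, 56.3]
orientation: [0.46, 0.538, -0.459, 0.537]
force: [-2.7, 3.3, -0.7]
opening: 23.8
```

apply_moves --plan '[[[0,-0.01,-0.1,0,0,0,255],[0,-0.01,-0.1,0,0,0,255],[0,0,0,0,0,0,255]]]'

```text
time: 24.15
ee_pos: [482.7, -93.7, 56.3]
orientation: [0.459, 0.538, -0.459, 0.538]
force: [-2.9, 2.2, -1.3]
opening: 23.9
```

```bash
python3 -c "
from go import *
hole()"
```

```text
t 24.15 short 3.2 lat 0.4 z -0.06 F along 2.7 lat 2.4 z -1.3 open 23.9
```

apply_moves --plan '[[[0,0,-0.1,0,0,0,255],[0,0,0,0,0,0,255]]]'

```text
time: 24.35
ee_pos: [482.5, -93.1, 56.4]
orientation: [0.459, 0.538, -0.459, 0.538]
force: [-3.6, 0.4, -0.5]
opening: 23.7
```

apply_moves --plan '[[[0,0,-0.1,0,0,0,255],[0,0,0,0,0,0,255]]]'

```text
time: 24.55
ee_pos: [482.4, -92.8, 56.4]
orientation: [0.459, 0.537, -0.459, 0.538]
force: [-3.8, -3.6, -0.1]
opening: 23.8
```

apply_moves --plan '[[[0,0,-0.05,0,0,0,255],[0,0,0,0,0,0,255]]]'

```text
time: 24.75
ee_pos: [482.4, -92.7, 56.4]
orientation: [0.458, 0.537, -0.459, 0.539]
force: [-3.8, -4.8, -1.1]
opening: 23.9
```

```bash
python3 -c "
from go import *
hole()"
```

```text
t 24.75 short 2.1 lat 0.51 z 0.01 F along -3.9 lat 4.7 z -1.1 open 23.9
```

The hard stop is reached: position holds while the force rises. I'll give one small extra push, then let go and rise.

apply_moves --plan '[[[0,0,-0.1,0,0,0,255],[0,0,0,0,0,0,255]]]'

```text
time: 24.95
ee_pos: [482.3, -92.4, 56.5]
orientation: [0.458, 0.537, -0.459, 0.539]
force: [-5.3, -8.6, -0.6]
opening: 23.6
```

```bash
python3 -c "
from go import *
hole()"
```

```text
t 24.95 short 1.9 lat 0.49 z 0.1 F along -7.2 lat 7.1 z -0.6 open 23.6
```

apply_moves --plan '[[[0,0,0.1,0,0,0,255],[0,0,0,0,0,0,120],[0,0,0,0,0,0,60],[0,0,0,0,0,0,60],[0,0,0,0,0,0,60],[-1,0,0,0,0,0,60],[-3,0,0,0,0,0,60],[-4,0,0,0,0,0,60],[-4,0,3,0,0,0,60],[0,0,4,0,0,0,60]]]'

```text
time: 25.95
ee_pos: [496.8, -161.3, 183.1]
orientation: [0.46, 0.534, -0.457, 0.543]
force: [1.0, -0.4, 0.3]
opening: 65.4
```

apply_moves --plan '[[[0,0,4.5,0,0,0,60],[0,0,4.5,0,0,0,60],[0,0,4.5,0,0,0,60],[0,0,0,0,0,0,60],[0,0,0,0,0,0,60],[0,0,0,0,0,0,60]]]'

```text
time: 26.55
ee_pos: [514.1, -292.9, 176.6]
orientation: [0.459, 0.538, -0.459, 0.538]
force: [0.6, 0.4, -0.2]
opening: 65.8
```

```bash
python3 - <<'E'
from fit import *
from go import hole
from plant import viewer
f=viewer.grab_frame("top");np.savez("pics/t7.npz",**f);q=cloud(f)
t=crop(f,310,390,160,240,5)
s=viewer.grab_frame("scene");c=crop(s,250,330,160,240,5)
cv2.imwrite("pics/g7.png",np.clip(1.5*np.hstack([c,t]),0,255).astype(np.uint8))
a=np.radians(102.8);U=np.array([np.cos(a),np.sin(a)]);N=np.array([-U[1],U[0]])
w=q[180:250,310:400].reshape(-1,3)
d=w[:,:2]-[483.8,-44.1];x=d@U;y=d@N
m=(w[:,2]>54)&(w[:,2]<66)&(x<-46)&(abs(y-10)<25);print("U end x",np.sort(x[m])[:8].round(0),"y",y[m].min().round(),y[m].max().round(),"z",np.median(w[m,2]))
m=(w[:,2]>54)&(w[:,2]<66)&(x>40)&(abs(y)<15);print("tip",np.sort(x[m])[-6:].round(0),y[m].round(),w[m,2].round())
r=w[(w[:,2]>34)&(w[:,2]<46)&(np.hypot(*d.T)<47)];print("rim",r.mean(0),r.min(0),r.max(0))
hole()
E
```

```text
U end x [-67. -66. -66. -65. -65. -65. -64. -64.] y -5.0 22.0 z 58.281805586681
tip [44. 44. 46. 47. 49. 50.] [2. 2. 3. 3. 4. 5. 5. 6. 7.] [61. 63. 59. 60. 62. 59. 63. 59. 60.]
rim [484.0492575  -44.02484164  38.20009377] [438.5261505  -89.35252622  34.02914042] [527.76186266  -0.86581245  44.40794574]
t 26.65 short 204.1 lat 13.71 z 120.29 F along 1.2 lat 0.5 z 0.4 open 65.4
```

View pics/g7.png

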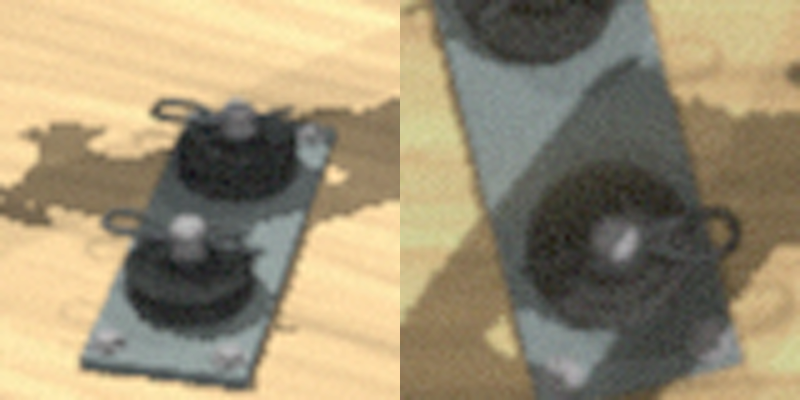

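```bash
python3 -c "
from plant import job_done
print(job_done())"
```

```text
the job is handed in; nothing more can be done
None
```

The sheave is on the bare stub's shoulder and the clip is through the cross hole and fully home. I handed the job in at about 27 s of the 72 s allowed; no verdict is reported.

- **Sheave:** it went down over the stub with no resistance and seated with a reaction of about 10 N. In the last top view its rim is centred on the stub to within about 0.3 mm and at the right height.
- **Clip:** I fitted its leg bend from the images at about +0.067 rad and turned the clip to suit, so the leg found the hole on the first try. The wrist force never read above about 10 N, both during the snap and at the hard stop, but I read it only between moves.
- **Last checks:** the U bend ends about 66 mm from the stub axis and the tip is about 50 mm beyond it, against 66 and 53 mm for a clip that is home. The wire is at about the hole's height.
- **Disagreements:**
  - The hard stop came about 2 mm short of where I had worked out home to be, though the camera puts the clip home.
  - The tip now lies about 4 mm to one side, which I take as the bent leg settling in the hole's slack.
  - The two cameras disagreed by about 5 mm on the clip's first position; I used the top one and it proved right.
- **Other things:** the gripper was open and clear when I handed in. I never reached for a bystander or a look-alike, and the fitted sheave looks unchanged. I did not re-measure the bystanders' positions at the end.

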